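# Tighten the display stand's nut with an adjustable wrench

### The arm

A 6-joint arm with a two-finger parallel gripper is mounted at the origin on the work surface. World frame = base frame: x ahead of the robot, y to its left, z up, the work surface at z = 0. Lengths are in m, angles in degrees, forces in N, time in s.
With the tool pointing down it reaches from about 0.35 to 0.875 m from the base axis. Payload 4.2 kg.
Tool frame: the origin (TCP) lies between the finger pads; the fingertips stand 11 mm ahead of it and the grasp point (between the pads) lies 8 mm behind it; z points along the fingers, y is the direction in which the jaws open and shut (so a half turn about z gives the same grasp; the last joint's range is limited). The gripper opens to 87 mm and grips with 3 to 60 N. Pads are 19 mm wide; open, the fingers measure 117 mm over their backs; the gripper's body (75 mm by 190 mm) begins 51 mm behind the grasp point.
Start: joints at [91.765, 22.042, 0.453, 0, -68.411, -14.817], TCP at [0.141, 0.609, 0.234] pointing down, gripper open.
Joint ranges: [-179.83, 179.83], [-69.29, 118.12], [-61.27, 80.66], [-181.25, 117.63], [-171.15, -9.14], [-177.46, 177.46]. Speed limits (degrees/s): [159.86, 159.86, 180, 180, 180, 180].

### API

Orientations are given as a 3x3 rotation matrix whose columns are the frame's x, y, z axes.
In Python, from station import sense, capture, get_calibration, finish_job, search_frame, cut_out gives the robot as it stands.
- The arm moves only by the tool arm_command, never from a script. Its argument "rows" is a list of rows, each an object with "fingers": the opening in per cent of the stroke, from 0 (shut) to 100 (fully open); "travel": the shift along the tool's x, y, z in cm, a list of three; "roll": the turn about the tool's z in degrees. A call has 1 to 10 rows; each row is the pose to reach, as a shift and turn from the pose commanded when the call began, along the tool's axes at that moment; what a row does not reach only later rows make up. A row lasts 1/10 s, in which the tool goes at most 50 mm and 8.59 degrees, less where a joint would pass 70% of its speed; a pose out of reach is approached as far as the arm can. A call with a gripper value outside its range is refused whole. The fingers move at their own pace and stop on an object; the grip force is fixed at half the most. Time passes only in rows, so rows that repeat a pose let the fingers close. It gives the time, the measured TCP pose, the force and the opening at its end, in the units of the state.
- sense(): the state, without advancing time (a new reading comes with each control period).
- capture(name): name is "scene" or "top" or "wrist"; returns (picture, depth): 400x640x3 uint8, red, green, blue; 400x640 float32, m along the optical axis (not along the pixel's ray), 0 where there is no reading.
- get_calibration(name): a dict with "fov_y" (degrees; the focal length in pixels is half the picture's height over the tangent of half this angle, whatever the lens; pixels are square), "cx", "cy" (the principal point, pixels), "distortion" ([k1, k2, p1, p2, k3] as OpenCV has them; the pictures are not rectified), "origin" and "attitude" of the camera in the world; the wrist camera has in their place "mount" (4x4, takes a point from camera to tool coordinates, whose origin is the TCP and whose axes are the flange's). Camera axes: x right, y down, z forward; pixel columns grow to the right and rows downward; lengths in m; the calibration is good to about 2 mm. A picture is of the moment at which its call begins: read the wrist's pose just before it. get_calibration takes no time and is no camera call.
- finish_job(): hands the job in, once; it reports no verdict.
Trained networks look in the newest picture that a camera, given by its name, has taken for a name from the list of things; names that differ only in an ending like _2 or _b are one class to them, and where a whole thing is asked for, a point or a joint stands for the part that bears it (a point fixed in the world has none). Each returns a list of dicts, best first, with "p" (0 to 1); they miss things now and then, are a little off and sometimes report something else, mostly with a low value. They report only what shows in the picture. A call takes as long as a camera call.
- search_frame(camera, label): "position" ([x, y, z] in m, in world coordinates, good to about 4 mm: the middle of the surface that is visible of it).
- cut_out(camera, label): "mask" (400x640 bool, what is visible of it).
The state is a dict: "time_s": time; "joints": joint angles; "joint_velocities": joint speeds; "effort": joint torques, N m; "tcp_pos": TCP position; "ee_rot": TCP orientation; "wrist_force": force on the tool from outside, world axes, zero at the start; "moment": the same for the moment, N m; "gripper_width": opening from 0.0 (shut) to 1.0 (fully open).
Only numpy, scipy, OpenCV 4.12 (cv2) and the standard library are available. Lean on these libraries where they do the work, as an engineer would, in place of code of your own. Each camera call takes 0.05 s, during which the arm holds its last target. There are 200 camera calls.

### The job

The brass nut on the yellow display-stand base must be tightened: the adjustable wrench already lies around it, but its jaws are set too wide. Roll the wrench's copper-coloured worm from above, stroking its top towards the nut, until the jaws just fit the nut; then turn the nut with the wrench, pushing its blue handle clockwise as seen from above, so that the red line on the nut comes round to the red mark on the base, about an eighth of a turn. Do not push the nut or the sliding jaw themselves, leave the other things on the counter alone, and leave the wrench lying on the nut.

Things in the scene. Friction and masses are not known exactly. Their poses are not given: they have to be found in the camera images.
- wrench: adjustable wrench, steel, 0.6 kg, loose, lying flat on the round yellow base (280 mm across, 12 mm high), open jaws around the nut. Origin: underside, between the jaws, within 5 mm of the nut's axis. x points out of the jaws, the handle runs along -x, z up. Head 62 mm wide, 18 mm high; fixed jaw at +y, sliding jaw at -y. Pushed towards the nut it slides 1 to 4 mm until its throat meets the nut
- handle (a point): point on the handle, 165 mm from the wrench's origin along its -x, 7 mm above its underside. The handle (blue sleeve) is 24 mm wide and 14 mm thick, its underside 12 mm above the counter, and ends 240 mm from the nut. Beyond 140 mm it overhangs the counter. Push its side with shut fingers to turn the wrench about the nut; loose jaws let it swing up to 12 degrees before the nut follows
- worm_top (a point): top of the copper-coloured knurled worm, a roller 26 mm across, 22 mm long, axis along the wrench's y, 46 mm behind its origin, 9.5 mm proud of the head. Pressed 3 mm (about 8 N: the yellow disc under the wrench is sprung, 2 N per mm, 5 mm at most) and stroked along the wrench's +x it rolls: 13 mm of stroke closes the jaws 5 mm; back opens them. It stays as left, slips when tight
- jaw (a joint): travel of the sliding jaw in m; the jaw opening is 0.038 minus this. At the start 0 to 0.002; the jaws fit the 30 mm nut snugly at 0.008
- nut (a joint): rotation of the nut in rad, 0 at the start, growing clockwise seen from above; the red line on the nut meets the red mark on the base at 0.785. It turns stiffly (about 0.1 N m) and stays where it is left
- hexnut: brass hexagon nut, 30 mm across flats, 20 mm high, on a 17 mm stud that rises 12 mm above it, in the centre of the yellow base. Origin: centre of its underside, 12 mm above the counter; its x axis runs along the red line on its top. Turned only by the wrench
- lower_jaw: the dark sliding jaw of the wrench, 46 x 14 x 18 mm; origin on the underside at its nut-side face. Not to be pushed by hand
- terminal: bystander: black card terminal, 150 x 75 x 30 mm, origin at the centre of its underside
- lamp_box: bystander: upright cardboard lamp carton with orange band, 65 x 65 x 110 mm, origin at the centre of its underside
- spanner: bystander: ordinary fixed spanner lying on the counter, about 150 mm long

How it is judged (in metres and radians):
On the way, in this order (a step that is already met when the one before it is completed fails the run):
1. the jaws are closed to within 2.5 mm of fitting the nut before the nut has been turned by more than 9 degrees (value of joint jaw above 0.0055 m and value of joint nut between -0.157 and 0.157 rad), for 0.2 s.
2. the nut is turned clockwise to the mark, within 12 degrees (value of joint nut between 0.576 and 0.995 rad), for 0.2 s.
At the end, for the whole second after the job is handed in: The nut's line is within 12 degrees of the mark (45 degrees clockwise of its start), the jaws are still closed to within 3 mm of the nut's width, and the wrench rests flat (within 10 degrees) around the nut, its origin within 15 mm of the nut's axis (all of step 2 and value of joint jaw above 0.005 m and horizontal distance between wrench and hexnut below 0.015 m and angle between wrench's own z axis and vertical below 0.17 rad and linear speed of wrench below 0.02 m/s); the robot touches nothing.
It fails at once if the fingers push the nut itself (over 3 N) (contact force between the fingers and hexnut above 3 N).
It fails at once if the fingers push the sliding jaw itself (over 3 N) (contact force between the fingers and lower_jaw above 3 N).
It fails at once if the terminal, the lamp carton or the spanner is moved by more than 20 mm (distance of any of terminal, lamp_box, spanner from where it was at the start of the episode above 0.02 m).
It also fails if it takes over 54 s, if anything falls off the work surface, if the arm or the gripper's body presses on something with over 40 N, if the wrist force passes 120 N, or if a joint passes its speed limit or range.

## Working session

There is one attempt and no reset: what is moved stays moved. The work goes in short steps, Python scripts to look and compute and a tool call to move; the robot and the scene stay as the last step left them, time stands still between calls to the robot, and variables do not carry over. Pictures are saved under pics/ and viewed, about 8 in all and at most 12, crops included, and the job is handed in when it is done.

Besides the shell and the picture viewer there is one more tool, called after "Request:" by a JSON object that holds its "op" and its "data". arm_command: Moves the arm, as the interface text tells. Its arguments: {"type":"object","properties":{"rows":{"type":"array","items":{"type":"object","properties":{"fingers":{"type":"number"},"travel":{"type":"array","items":{"type":"number"}},"roll":{"type":"number"}}}}},"required":["rows"]}

```bash
mkdir -p pics
cat > h.py <<'E'
import numpy as np, cv2
from station import *
def snap(n,f=None):
    s=sense(); p,d=capture(n)
    if f: cv2.imwrite('pics/'+f,p[:,:,::-1])
    return s,p,d
def cam(n,s):
    c=get_calibration(n); f=200/np.tan(np.radians(c['fov_y']/2))
    K=np.array([[f,0,c['cx']],[0,f,c['cy']],[0,0,1]])
    if 'mount' in c:
        M=np.array(c['mount']); R=np.array(s['ee_rot']); o=R@M[:3,3]+s['tcp_pos']; R=R@M[:3,:3]
    else: o=np.array(c['origin']); R=np.array(c['attitude'])
    return K,np.array(c['distortion'],float),o,R
def rays(n,s,uv):
    K,D,o,R=cam(n,s)
    q=cv2.undistortPoints(np.array(uv,float).reshape(-1,1,2),K,D).reshape(-1,2)
    return o,np.c_[q,np.ones(len(q))],R
def at_z(n,s,uv,z):
    o,q,R=rays(n,s,uv); w=q@R.T; return o+w*((z-o[2])/w[:,2])[:,None]
def at_d(n,s,uv,d):
    o,q,R=rays(n,s,uv); return o+(q*np.array([d[int(round(v)),int(round(u))] for u,v in uv])[:,None])@R.T
E
python3 - <<'E'
from h import *
np.set_printoptions(precision=4,suppress=True)
s=sense(); print(s['time_s'],s['ee_rot'],s['tcp_pos'])
for n in ['scene','top','wrist']:
    c=get_calibration(n); print(n,c.get('origin'),c['fov_y'])
    snap(n,n+'0.png')
    for l in ['wrench','handle','worm_top','hexnut','lower_jaw','terminal','lamp_box','spanner']:
        print(l,[(np.round(r['position'],3).tolist(),round(r['p'],2)) for r in search_frame(n,l)[:2]])
print(sense()['time_s'])
import cv2
a=cv2.imread('pics/top0.png');b=cv2.imread('pics/wrist0.png')
cv2.imwrite('pics/ab.png',cv2.resize(np.vstack([a,b]),(480,600)))
E
```

```text
0.0 [[ 0.9741 -0.226  -0.0004]
 [-0.226  -0.9741 -0.0021]
 [ 0.0001  0.0022 -1.    ]] [0.141  0.6083 0.2325]
scene [1.2461 0.1995 1.0429] 42.417800321194825
wrench [([0.555, 0.065, 0.031], 0.87)]
handle [([0.555, 0.064, 0.03], 0.68)]
worm_top [([0.555, 0.065, 0.03], 0.91), ([0.463, -0.358, 0.08], 0.7)]
hexnut [([0.61, 0.01, 0.036], 0.6)]
lower_jaw [([0.584, -0.006, 0.03], 0.61), ([0.558, 0.393, 0.033], 0.37)]
terminal [([0.561, 0.393, 0.03], 0.7)]
lamp_box [([0.468, -0.356, 0.079], 0.58)]
spanner [([0.623, -0.337, 0.009], 0.72)]
top [0.3261 0.0334 1.4114] 44.60862034862054
wrench [([0.538, 0.064, 0.028], 0.72), ([0.578, -0.002, 0.031], 0.16)]
handle [([0.543, 0.061, 0.026], 0.19)]
worm_top [([0.54, 0.064, 0.026], 0.77)]
hexnut []
lower_jaw [([0.541, 0.064, 0.028], 0.48)]
terminal [([0.548, 0.396, 0.03], 0.76)]
lamp_box [([0.442, -0.359, 0.111], 0.59)]
spanner [([0.581, -0.005, 0.03], 0.59), ([0.623, -0.334, 0.008], 0.55)]
wrist None 71.06770662150595
wrench []
handle []
worm_top []
hexnut []
lower_jaw []
terminal []
lamp_box []
spanner []
1.35
```

View top.

Run:
```python
from h import *
s=sense()
K,D,o,R=cam('top',s)
P=np.array([.56,.05,.03]); q=R.T@(P-o); u,_=cv2.projectPoints(q.reshape(1,1,3),np.zeros(3),np.zeros(3),K,D); print(u)
u,v=map(int,u.ravel()); a=cv2.imread('pics/top0.png')
x0,y0=max(u-100,0),max(v-75,0); print(x0,y0)
cv2.imwrite('pics/topc.png',cv2.resize(a[y0:y0+150,x0:x0+200],None,fx=4,fy=4,interpolation=cv2.INTER_CUBIC))
```

```text
[[[304.6755775  196.63765473]]]
204 121
```

View pics/topc.png

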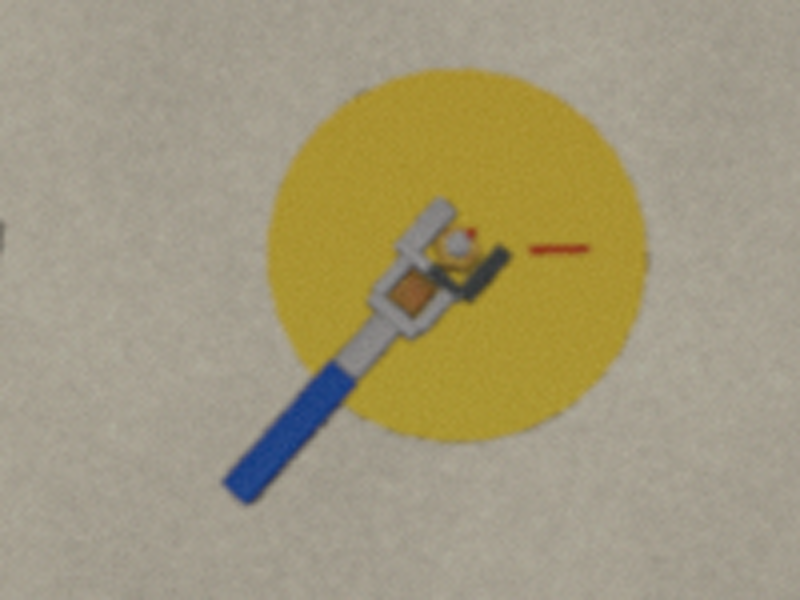

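View pics/scene0.png

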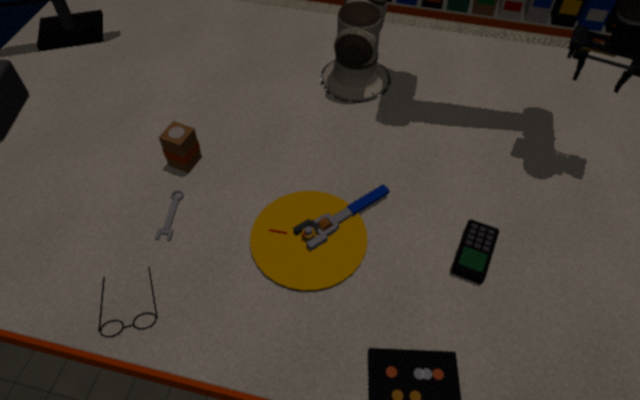

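The top crop shows the nut at about (460,245), the worm at (412,293), the red base mark from (530,250) to (588,248), and the handle end at (243,490). The handle runs down-left.

Run:
```python
from h import *
np.set_printoptions(precision=4,suppress=True)
s=sense()
c=lambda l:[(204+x/4,121+y/4) for x,y in l]
disc=at_z('top',s,c([(458,255)]),.012); print('disc',disc)
print('nut top',at_z('top',s,c([(460,243)]),.044))
w=at_z('top',s,c([(412,293)]),.0395); print('worm',w)
h=at_z('top',s,c([(344,372),(241,491)]),.026); print('handle',h)
print('mark',at_z('top',s,c([(530,250),(588,248)]),.012))
a=cv2.imread('pics/top0.png').astype(int); b,g,r=a[...,0],a[...,1],a[...,2]
m=(b>r+50)&(b>g+30); m[:, :200]=0;m[:,400:]=0
v,u=np.nonzero(m); P=at_z('top',s,np.c_[u,v],.026); print(len(P),P.mean(0)); 
U,S,V=np.linalg.svd(P[:,:2]-P[:,:2].mean(0)); d=V[0]; print('dir',d,np.degrees(np.arctan2(d[1],d[0])),((P[:,:2]-P[:,:2].mean(0))@d).min(),((P[:,:2]-P[:,:2].mean(0))@d).max())
m=(r>1.3*g)&(g>1.6*b)&(r<g*2.2)
m=(r>g+40)&(g<b*3)&(np.abs(np.arange(640)-307)[None]<9)&(np.abs(np.arange(400)-194)[:,None]<9)
v,u=np.nonzero(m); print(len(u),at_z('top',s,np.c_[u,v],.0395).mean(0))
m=(r>150)&(g>110)&(b<100); m=m&(np.abs(np.arange(640)-319)[None]<80);v,u=np.nonzero(m)
if len(u):print('disc2',cv2.minEnclosingCircle(np.float32(at_z('top',s,np.c_[u,v],.012)[:,:2])))
```

```text
disc [[0.5993 0.0108 0.012 ]]
nut top [[0.6019 0.0101 0.044 ]]
worm [[0.5655 0.0434 0.0395]]
handle [[0.5091 0.0907 0.026 ]
 [0.422  0.1611 0.026 ]]
mark [[ 0.6045 -0.0417  0.012 ]
 [ 0.6071 -0.0842  0.012 ]]
333 [0.4657 0.1298 0.026 ]
dir [-0.7682  0.6402] 140.18998188200155 -0.05812592099781695 0.05668859316700577
13 [0.566  0.043  0.0395]
disc2 ((0.7559124827384949, 0.014526103623211384), 0.2926543354988098)
```

Request:
{"op": "arm_command", "data": {"rows": [{"fingers": 0, "travel": [54, 45.5, 4], "roll": 117.5}, {"fingers": 0, "travel": [54, 45.5, 4], "roll": 117.5}, {"fingers": 0, "travel": [54, 45.5, 4], "roll": 117.5}, {"fingers": 0, "travel": [54, 45.5, 4], "roll": 117.5}, {"fingers": 0, "travel": [54, 45.5, 4], "roll": 117.5}, {"fingers": 0, "travel": [54, 45.5, 4], "roll": 117.5}, {"fingers": 0, "travel": [54, 45.5, 4], "roll": 117.5}, {"fingers": 0, "travel": [54, 45.5, 4], "roll": 117.5}, {"fingers": 0, "travel": [54, 45.5, 4], "roll": 117.5}, {"fingers": 0, "travel": [54, 45.5, 4], "roll": 117.5}]}}

```text
time_s: 2.35
tcp_pos: [0.4413, 0.2076, 0.2057]
ee_rot: [[-0.162, -0.987, 0.001], [-0.987, 0.162, 0.001], [-0.001, -0.001, -1.0]]
wrist_force: [1.2, 1.5, 0.8]
gripper_width: 0.171
```

Request:
{"op": "arm_command", "data": {"rows": [{"fingers": 0, "travel": [13, -14, 0], "roll": 30}, {"fingers": 0, "travel": [13, -14, 0], "roll": 30}, {"fingers": 0, "travel": [13, -14, 0], "roll": 30}, {"fingers": 0, "travel": [13, -14, 0], "roll": 30}, {"fingers": 0, "travel": [13, -14, 0], "roll": 30}, {"fingers": 0, "travel": [13, -14, 0], "roll": 30}, {"fingers": 0, "travel": [13, -14, 0], "roll": 30}]}}

```text
time_s: 3.05
tcp_pos: [0.5579, 0.0594, 0.2053]
ee_rot: [[-0.629, -0.778, -0.0], [-0.778, 0.629, 0.0], [0.0, 0.0, -1.0]]
wrist_force: [0.4, 0.5, -0.2]
gripper_width: 0.004
```

Run:
```python
from h import *
np.set_printoptions(precision=4,suppress=True)
s,p,d=snap('wrist','w1.png'); np.savez('w1.npz',p=s['tcp_pos'],R=s['ee_rot'],d=d)
print(s['time_s'],s['tcp_pos'],s['ee_rot'],s['joints'],s['wrist_force'],s['gripper_width'])
for l in ['wrench','worm_top','hexnut','lower_jaw']:
  for r in search_frame('wrist',l)[:2]: print(l,np.round(r['position'],4),round(r['p'],2))
for l in ['worm_top','handle']:
  for r in cut_out('wrist',l)[:2]:
    v,u=np.nonzero(r['mask']); print(l,len(u),u.mean(),v.mean(),r['p'])
```

```text
3.05 [0.5579 0.0594 0.2053] [[-0.6286 -0.7777 -0.0003]
 [-0.7777  0.6286  0.0001]
 [ 0.0001  0.0003 -1.    ]] [ 22.6193  17.1257 -11.1327  -0.012  -61.7529 -61.5624] [ 0.3819  0.5044 -0.1814] 0.004282823321357872
wrench [0.5459 0.0653 0.0252] 0.82
worm_top [0.5441 0.0637 0.0282] 0.61
hexnut [0.5959 0.0087 0.0306] 0.93
lower_jaw [ 0.5814 -0.0046  0.0286] 0.88
worm_top 6127 342.15325607964746 178.14476905500246 0.72
handle 6191 342.2523017283153 177.9930544338556 0.78
handle 1066 454.61163227016885 376.1529080675422 0.58
```

View pics/w1.png

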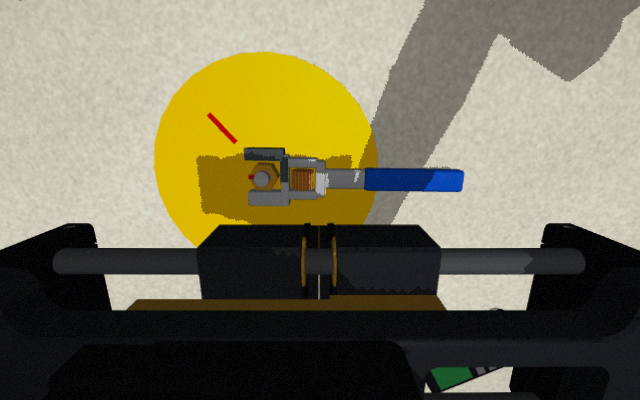

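The wrist view shows the stud at (262,178), the worm at (303,180), and the blue handle from (365,180) to (463,181). The red nut line points left at (252,177), and the base mark runs (208,114) to (236,142).

Run:
```python
from h import *
np.set_printoptions(precision=4,suppress=True)
z=np.load('w1.npz'); s=dict(tcp_pos=z['p'],ee_rot=z['R']); d=z['d']
a=cv2.imread('pics/w1.png').astype(int); b,g,r=a[...,0],a[...,1],a[...,2]
f=lambda uv,zz: at_z('wrist',s,uv,zz)
m=(b>r+50)&(b>g+25); m[230:]=0; v,u=np.nonzero(m); P=f(np.c_[u,v],.026)[:,:2]; c=P.mean(0)
V=np.linalg.svd(P-c)[2][0]; V*=np.sign(V[0]); t=(P-c)@V; print('handle',c,V,np.degrees(np.arctan2(V[1],V[0])),t.min(),t.max())
print('worm',f([(303,180)],.0395),'stud',f([(262,178)],.044),at_d('wrist',s,[(262,178),(303,180),(400,180)],d))
h=cv2.cvtColor(a.astype(np.uint8),cv2.COLOR_BGR2HSV); print(h[180,296:312].tolist())
print('edges worm',f([(291,180),(316,180),(303,168),(303,191)],.034))
print('mark',f([(208,114),(236,142)],.012))
W=np.array([.566,.043,.2]);R=z['R'];print('tool axis angle y',np.degrees(np.arctan2(-R[1,1],-R[0,1])))
```

```text
handle [0.4658 0.1274] [ 0.767  -0.6417] -39.91764080946073 -0.05953357150768998 0.059526256126729855
worm [[0.5674 0.0423 0.0395]] stud [[0.6014 0.0107 0.044 ]] [[0.6013 0.0107 0.0445]
 [0.5674 0.0423 0.0396]
 [0.4791 0.1165 0.0281]]
[[13, 200, 98], [12, 199, 91], [20, 218, 109], [15, 219, 93], [9, 195, 107], [16, 207, 95], [20, 211, 109], [13, 205, 96], [9, 205, 102], [18, 227, 101], [20, 229, 99], [11, 192, 105], [13, 208, 97], [20, 216, 178], [12, 208, 126], [19, 213, 171]]
edges worm [[0.5793 0.0341 0.034 ]
 [0.5565 0.0525 0.034 ]
 [0.5593 0.0321 0.034 ]
 [0.5768 0.0532 0.034 ]]
mark [[ 0.6087 -0.0861  0.012 ]
 [ 0.6053 -0.0414  0.012 ]]
tool axis angle y -38.94889206775238
```

Request:
{"op": "arm_command", "data": {"rows": [{"fingers": 0, "travel": [0.7, -0.6, 5], "roll": 1}, {"fingers": 0, "travel": [0.7, -0.6, 10], "roll": 1}, {"fingers": 0, "travel": [0.7, -0.6, 14], "roll": 1}, {"fingers": 0, "travel": [0.7, -0.6, 14.5], "roll": 1}, {"fingers": 0, "travel": [0.7, -0.6, 14.5], "roll": 1}, {"fingers": 0, "travel": [0.7, -0.6, 14.5], "roll": 1}]}}

```text
time_s: 4.0
tcp_pos: [0.5605, 0.0505, 0.0626]
ee_rot: [[-0.642, -0.767, 0.004], [-0.767, 0.642, 0.001], [-0.004, -0.003, -1.0]]
wrist_force: [0.1, 1.0, 0.5]
gripper_width: 0.007
```

Request:
{"op": "arm_command", "data": {"rows": [{"fingers": 0, "travel": [0, 0.1, 0.5], "roll": 0}, {"fingers": 0, "travel": [0, 0.2, 1.0], "roll": 0}, {"fingers": 0, "travel": [0, 0.2, 1.2], "roll": 0}, {"fingers": 0, "travel": [0, 0.2, 1.3], "roll": 0}, {"fingers": 0, "travel": [0, 0.2, 1.3], "roll": 0}]}}

```text
time_s: 4.5
tcp_pos: [0.557, 0.0511, 0.0474]
ee_rot: [[-0.643, -0.766, -0.0], [-0.766, 0.643, -0.0], [0.0, 0.0, -1.0]]
wrist_force: [-2.2, -0.3, 1.4]
gripper_width: 0.002
```

Request:
{"op": "arm_command", "data": {"rows": [{"fingers": 0, "travel": [0, -0.3, 0], "roll": 0}, {"fingers": 0, "travel": [0, -0.6, 0], "roll": 0}, {"fingers": 0, "travel": [0, -0.9, 0], "roll": 0}, {"fingers": 0, "travel": [0, -1.2, 0], "roll": 0}]}}

```text
time_s: 4.9
tcp_pos: [0.5665, 0.043, 0.0477]
ee_rot: [[-0.643, -0.766, 0.0], [-0.766, 0.643, -0.0], [0.0, -0.0, -1.0]]
wrist_force: [-3.6, 1.2, 6.0]
gripper_width: 0.003
```

Request:
{"op": "arm_command", "data": {"rows": [{"fingers": 0, "travel": [0, -0.3, 0.05], "roll": 0}, {"fingers": 0, "travel": [0, -0.6, 0.05], "roll": 0}, {"fingers": 0, "travel": [0, -0.9, 0.05], "roll": 0}, {"fingers": 0, "travel": [0, -1.2, 0.05], "roll": 0}]}}

```text
time_s: 5.3
tcp_pos: [0.5759, 0.0351, 0.0471]
ee_rot: [[-0.643, -0.766, 0.001], [-0.766, 0.643, -0.0], [-0.0, -0.001, -1.0]]
wrist_force: [-1.1, 0.5, 2.0]
gripper_width: 0.003
```

Request:
{"op": "arm_command", "data": {"rows": [{"fingers": 0, "travel": [0, 0, -1], "roll": 0}, {"fingers": 0, "travel": [0, 0, -4], "roll": 0}, {"fingers": 0, "travel": [0, 0, -9], "roll": 0}, {"fingers": 0, "travel": [0, 0, -11], "roll": 0}, {"fingers": 0, "travel": [0, 0, -11], "roll": 0}, {"fingers": 0, "travel": [0, 0, -11], "roll": 0}]}}

```text
time_s: 5.9
tcp_pos: [0.5756, 0.0355, 0.1572]
ee_rot: [[-0.643, -0.766, 0.001], [-0.766, 0.643, 0.001], [-0.001, -0.001, -1.0]]
wrist_force: [-0.2, 0.1, -1.4]
gripper_width: 0.001
```

Run:
```python
from h import *
np.set_printoptions(precision=4,suppress=True)
s,p,d=snap('wrist','w2.png'); np.savez('w2.npz',p=s['tcp_pos'],R=s['ee_rot'],d=d); print(s['time_s'],s['tcp_pos'])
a=cv2.imread('pics/w2.png')
K,D,o,R=cam('wrist',s); q=R.T@(np.array([.585,.027,.03])-o); u,_=cv2.projectPoints(q.reshape(1,1,3),np.zeros(3),np.zeros(3),K,D); u,v=map(int,u.ravel()); x0,y0=max(u-100,0),max(v-70,0); print(x0,y0)
cv2.imwrite('pics/w2c.png',cv2.resize(a[y0:y0+130,x0:x0+200],None,fx=4,fy=4,interpolation=cv2.INTER_CUBIC))
```

```text
5.9 [0.5756 0.0355 0.1572]
206 123
```

View pics/w2c.png

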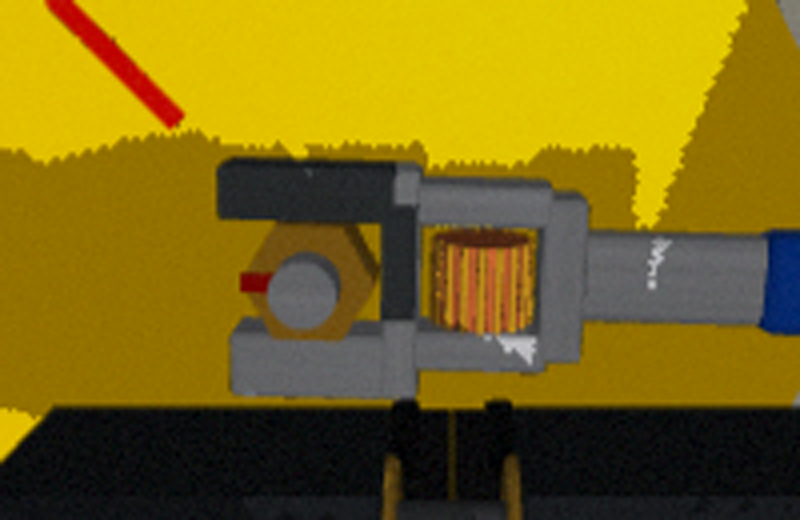

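The jaws are visibly closer now. The sliding jaw's inner edge is at crop y≈220 and the fixed jaw's at y≈320, nearly touching the nut. I'll convert those to an opening.

Run:
```python
from h import *
np.set_printoptions(precision=4,suppress=True)
z=np.load('w2.npz'); s=dict(tcp_pos=z['p'],ee_rot=z['R'])
c=lambda l:[(206+x/4,123+y/4) for x,y in l]
f=lambda l,zz:at_z('wrist',s,c(l),zz)
e=np.array([.767,-.642]);n=np.array([.642,.767])
P=f([(250,219),(250,319),(350,219),(350,319),(250,160),(250,397)],.030)[:,:2]
print((P@n*1000).round(1),(P@e*1000).round(1))
P=f([(300,222),(300,338)],.032)[:,:2];print('nut flats',(P@n*1000).round(1))
P=f([(302,290),(450,270)],.0445)[:,:2];print('stud',P,'worm',f([(484,283)],.0395),'throat',f([(385,290)],.03)[:,:2]@e)
p=cv2.imread('pics/w2.png')[:, :,::-1]
a=cv2.imread('pics/w1.png'); 
z1=np.load('w1.npz'); s1=dict(tcp_pos=z1['p'],ee_rot=z1['R'])
P=at_z('wrist',s1,[(262,160.5),(262,190.5),(262,148),(262,205)],.03)[:,:2];print('before (rough)',(P@n*1000).round(1))
```

```text
[379.6 405.9 379.6 405.9 364.7 427.3] [469.6 470.9 444.3 445.  468.9 471.9]
nut flats [380.  410.5]
stud [[0.602  0.0103]
 [0.5712 0.0297]] worm [[0.5676 0.0385 0.0395]] throat [0.4358]
before (rough) [376.3 412.3 361.9 430.5]
```

Run:
```python
from h import *
np.set_printoptions(precision=1,suppress=True,linewidth=200)
e=np.array([.767,-.642]);n=np.array([.642,.767])
for nm,cols,r in [('w2',[265,282,300],(158,226)),('w1',[254,264,275],(142,210))]:
    z=np.load(nm+'.npz'); s=dict(tcp_pos=z['p'],ee_rot=z['R'])
    for u in cols:
        uv=[(u,v) for v in range(*r)]
        P=at_d('wrist',s,uv,z['d']); print(nm,u); print(np.c_[np.arange(*r),P[:,:2]@n*1000,P[:,2]*1000][::1].T)
a=cv2.imread('pics/w1.png')[140:212,215:330]; cv2.imwrite('pics/w1c.png',cv2.resize(a,None,fx=6,fy=6,interpolation=cv2.INTER_CUBIC))
```

```text
w2 265
[[158.  159.  160.  161.  162.  163.  164.  165.  166.  167.  168.  169.  170.  171.  172.  173.  174.  175.  176.  177.  178.  179.  180.  181.  182.  183.  184.  185.  186.  187.  188.  189.
  190.  191.  192.  193.  194.  195.  196.  197.  198.  199.  200.  201.  202.  203.  204.  205.  206.  207.  208.  209.  210.  211.  212.  213.  214.  215.  216.  217.  218.  219.  220.  221.
  222.  223.  224.  225. ]
 [362.1 363.2 364.3 365.2 365.6 365.9 366.1 367.  367.9 369.1 370.1 370.9 372.  373.  374.3 375.3 376.4 377.  378.3 379.2 383.9 384.7 386.2 387.2 388.3 389.5 390.2 391.4 392.4 393.7 395.  396.2
  397.2 398.2 399.3 400.4 401.3 403.  404.1 405.  406.2 407.3 408.4 409.6 410.5 411.9 409.7 409.6 410.2 411.3 412.4 413.6 414.4 415.1 416.7 417.8 418.5 419.8 420.8 422.4 423.4 424.5 425.2 426.6
  434.8 435.2 358.1 358.3]
 [ 10.3   9.8   9.7  10.6  15.4  21.3  27.   27.7  28.4  27.4  27.3  28.6  28.2  28.3  26.8  26.8  26.5  28.8  27.2  28.    8.9  10.8   8.8   9.4   9.5   8.9  11.   10.5  10.8  10.4   9.6   9.1
    9.4  10.3  10.2  10.3  11.2   9.3   9.3  10.1  10.2  10.3  10.4  10
[... 5703 characters left out ...]
1.5 382.8 384.1 385.2 386.1 386.7 387.6 388.  389.1 389.8 390.4
  391.6 392.6 393.8 395.1 396.5 397.5 398.8 400.1 402.9 406.7 408.  408.9 410.5 411.8 413.  413.2 413.2 413.4 414.  415.1 416.4 417.5 418.8 420.2 421.4 422.6 424.1 425.  426.4 427.9 428.9 430.4
  436.9 438.2 439.8 441.2]
 [ 12.9  10.5  12.3  11.5  11.9  15.2  27.2  30.   29.2  29.3  30.5  30.1  31.5  31.1  29.6  30.   28.2  31.1  29.9  12.8  12.5  11.7  11.8  11.4  12.1  14.5  18.7  20.4  25.3  26.2  29.2  32.3
   32.3  33.1  33.3  32.7  31.6  32.8  32.3  31.7  23.9  12.1  12.3  13.6  12.2  12.1  12.7  17.2  22.8  27.2  29.7  30.1  29.9  30.6  30.5  29.9  30.1  30.2  29.3  30.6  30.   29.2  30.1  29.4
   12.2  12.2  11.3  11.3]]
```

View pics/w1c.png

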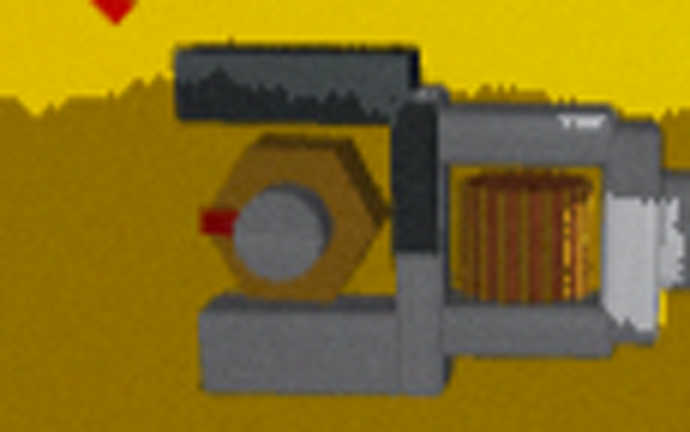

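The depth profiles give a jaw opening of about 38 mm before and about 31 mm now, so jaw travel is about 0.007. The wrench has slid about 2.6 mm and the nut line hasn't moved. One more short stroke should make it snug.

Request:
{"op": "arm_command", "data": {"rows": [{"fingers": 0, "travel": [0, 1.6, 5], "roll": 0}, {"fingers": 0, "travel": [0, 1.6, 9.8], "roll": 0}, {"fingers": 0, "travel": [0, 1.6, 10.6], "roll": 0}, {"fingers": 0, "travel": [0, 1.6, 11], "roll": 0}, {"fingers": 0, "travel": [0, 1.6, 11.1], "roll": 0}, {"fingers": 0, "travel": [0, 1.3, 11.1], "roll": 0}, {"fingers": 0, "travel": [0, 1.0, 11.1], "roll": 0}, {"fingers": 0, "travel": [0, 0.7, 11.1], "roll": 0}]}}

```text
time_s: 6.75
tcp_pos: [0.5711, 0.0401, 0.0465]
ee_rot: [[-0.642, -0.766, 0.002], [-0.766, 0.642, 0.0], [-0.001, -0.001, -1.0]]
wrist_force: [-0.9, 1.4, 1.4]
gripper_width: 0.004
```

Request:
{"op": "arm_command", "data": {"rows": [{"fingers": 0, "travel": [0, -0.3, 0], "roll": 0}, {"fingers": 0, "travel": [0, -0.5, 0], "roll": 0}, {"fingers": 0, "travel": [0, -0.5, 0], "roll": 0}, {"fingers": 0, "travel": [0, -0.5, -1], "roll": 0}, {"fingers": 0, "travel": [0, -0.5, -4], "roll": 0}, {"fingers": 0, "travel": [0, -0.5, -9], "roll": 0}, {"fingers": 0, "travel": [0, -0.5, -11], "roll": 0}, {"fingers": 0, "travel": [0, -0.5, -11], "roll": 0}, {"fingers": 0, "travel": [0, -0.5, -11], "roll": 0}]}}

```text
time_s: 7.65
tcp_pos: [0.5735, 0.0369, 0.1561]
ee_rot: [[-0.643, -0.766, 0.0], [-0.766, 0.643, 0.001], [-0.001, 0.0, -1.0]]
wrist_force: [0.2, 0.5, -0.5]
gripper_width: 0.003
```

Run:
```python
from h import *
np.set_printoptions(precision=4,suppress=True,linewidth=200)
s,p,d=snap('wrist','w3.png'); np.savez('w3.npz',p=s['tcp_pos'],R=s['ee_rot'],d=d); print(s['time_s'],s['tcp_pos'],s['joints'])
a=cv2.imread('pics/w3.png')
K,D,o,R=cam('wrist',s); q=R.T@(np.array([.585,.027,.03])-o); u,_=cv2.projectPoints(q.reshape(1,1,3),np.zeros(3),np.zeros(3),K,D); u,v=map(int,u.ravel()); x0,y0=max(u-100,0),max(v-70,0); print(x0,y0)
cv2.imwrite('pics/w3c.png',cv2.resize(a[y0:y0+130,x0:x0+200],None,fx=4,fy=4,interpolation=cv2.INTER_CUBIC))
n=np.array([.642,.767])
uc=int(np.round(u+0)); print(uc)
for u in (x0+59+0,uc-6):
    P=at_d('wrist',s,[(u,v) for v in range(y0+35,y0+92)],d); print(u); print(np.round(np.c_[P[:,:2]@n*1000,P[:,2]*1000].T))
b,g,r=[a[...,i].astype(int) for i in range(3)]
m=(b>r+50)&(b>g+25); m[230:]=0; v,u=np.nonzero(m); P=at_z('wrist',s,np.c_[u,v],.026)[:,:2]; c=P.mean(0)
V=np.linalg.svd(P-c)[2][0]; V*=np.sign(V[0]); print('handle',c,np.degrees(np.arctan2(V[1],V[0])))
```

```text
7.65 [0.5735 0.0369 0.1561] [ 19.8091  21.0188 -13.0565  -0.0307 -55.8943 -59.811 ]
204 124
304
263
[[363. 364. 365. 366. 366. 366. 366. 368. 369. 370. 371. 372. 373. 374. 375. 376. 377. 378. 379. 383. 384. 386. 387. 388. 389. 390. 391. 392. 393. 394. 396. 397. 398. 393. 394. 395. 396. 397. 405.
  406. 407. 408. 410. 411. 410. 410. 410. 410. 411. 412. 414. 414. 415. 416. 417. 419. 420.]
 [  8.   9.  10.  12.  18.  26.  28.  27.  26.  27.  27.  27.  27.  27.  27.  27.  26.  26.  26.   8.   9.   9.   9.   9.   9.   8.   9.  10.   8.   9.   8.   8.  10.  33.  33.  33.  32.  33.   9.
    9.   9.   8.   7.   8.  13.  18.  23.  25.  26.  26.  25.  27.  28.  27.  27.  26.  27.]]
298
[[363. 364. 365. 366. 367. 367. 367. 368. 369. 369. 371. 372. 373. 374. 375. 376. 377. 378. 379. 380. 384. 386. 387. 388. 389. 390. 391. 392. 393. 395. 396. 395. 396. 399. 400. 401. 402. 404. 405.
  406. 407. 408. 409. 411. 411. 411. 410. 411. 411. 412. 413. 414. 415. 416. 418. 419. 420.]
 [  9.   8.  10.   8.  11.  19.  25.  27.  28.  28.  27.  27.  27.  27.  27.  26.  27.  27.  28.  27.  10.   9.  10.   8.   9.   7.   9.   9.   8.   9.   9.  15.  18.   9.   8.   9.   9.   8.   9.
    9.   8.   9.   9.   8.  11.  15.  21.  24.  26.  26.  26.  26.  26.  27.  26.  26.  26.]]
handle [0.4696 0.1264] -41.847293239431465
```

View pics/w3c.png

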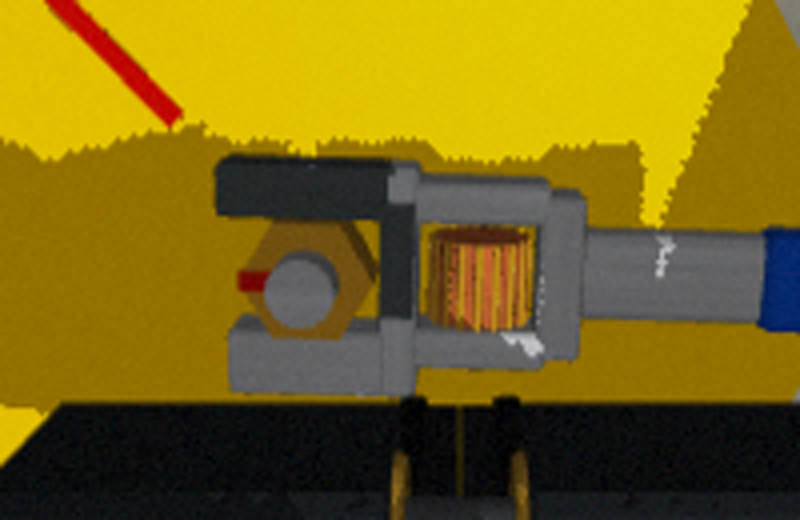

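Jaw opening is about 31 mm, the nut sits between both jaws, and the line hasn't moved (at crop (252,280)). The handle is at 138°. Next is the handle's push side.

Request:
{"op": "arm_command", "data": {"rows": [{"fingers": 0, "travel": [3.9, 13.9, 0], "roll": 2}, {"fingers": 0, "travel": [3.9, 13.9, 0], "roll": 2}, {"fingers": 0, "travel": [3.9, 13.9, 0], "roll": 2}, {"fingers": 0, "travel": [3.9, 13.9, 3], "roll": 2}, {"fingers": 0, "travel": [3.9, 13.9, 8], "roll": 2}, {"fingers": 0, "travel": [3.9, 13.9, 12], "roll": 2}, {"fingers": 0, "travel": [3.9, 13.9, 13.4], "roll": 2}, {"fingers": 0, "travel": [3.9, 13.9, 13.4], "roll": 2}, {"fingers": 0, "travel": [3.9, 13.9, 13.4], "roll": 2}]}}

```text
time_s: 8.6
tcp_pos: [0.4421, 0.0961, 0.0213]
ee_rot: [[-0.669, -0.743, -0.002], [-0.743, 0.669, -0.001], [0.002, 0.0, -1.0]]
wrist_force: [-0.2, 0.8, 0.5]
gripper_width: 0.007
```

```bash
cat > arc.py <<'E'
from h import *
import sys
s=sense(); R=np.array(s['ee_rot']); p=np.array(s['tcp_pos']); print(s['time_s'],p,s['wrist_force'])
N=np.array([.601,.0107]); th=np.degrees(np.arctan2(-R[1,1],-R[0,1]))
for a in sys.argv[1:]:
    phi,off=map(float,a.split(',')); f=np.radians(phi)
    q=N+.175*np.array([np.cos(f),np.sin(f)])-off/1000*np.array([np.sin(f),-np.cos(f)])
    d=R.T@np.r_[q-p[:2],.022-p[2]]; print(a,np.round(d*100,1),round(th-(phi-180),1))
E
python3 arc.py 138,25 138,21.5 136,21.5 133,21.5 130,21.5 127,21.5 124,21.5 121,21.5 118,21.5
```

```text
8.6 [0.44209333 0.09611834 0.02128045] [-0.2240999   0.80978373  0.52425563]
138,25 [-1.8 -0.  -0.1] 0.0
138,21.5 [-2.1 -0.  -0.1] 0.0
136,21.5 [-2.7  0.  -0.1] 2.0
133,21.5 [-3.7  0.1 -0.1] 5.0
130,21.5 [-4.6  0.1 -0.1] 8.0
127,21.5 [-5.5  0.1 -0.1] 11.0
124,21.5 [-6.4 -0.  -0.1] 14.0
121,21.5 [-7.3 -0.2 -0.1] 17.0
118,21.5 [-8.2 -0.3 -0.1] 20.0
```

Request:
{"op": "arm_command", "data": {"rows": [{"fingers": 0, "travel": [-1.0, 0, 0], "roll": 0}, {"fingers": 0, "travel": [-1.8, 0, 0], "roll": 0}, {"fingers": 0, "travel": [-2.3, 0, 0], "roll": 1}, {"fingers": 0, "travel": [-2.7, 0, 0], "roll": 2}, {"fingers": 0, "travel": [-3.7, 0.1, 0], "roll": 5}, {"fingers": 0, "travel": [-4.6, 0.1, 0], "roll": 8}, {"fingers": 0, "travel": [-5.5, 0.1, 0], "roll": 11}, {"fingers": 0, "travel": [-6.4, 0, 0], "roll": 14}, {"fingers": 0, "travel": [-7.3, -0.2, 0], "roll": 17}, {"fingers": 0, "travel": [-8.2, -0.3, 0], "roll": 20}]}}

```text
time_s: 9.6
tcp_pos: [0.4988, 0.155, 0.0217]
ee_rot: [[-0.884, -0.467, -0.002], [-0.467, 0.884, -0.001], [0.002, -0.0, -1.0]]
wrist_force: [-1.0, -2.7, -0.0]
gripper_width: 0.007
```

```bash
python3 - <<'E'
from h import *
s,p,d=snap('top','t2.png'); print(s['tcp_pos'],s['wrist_force'])
a=cv2.imread('pics/t2.png')
cv2.imwrite('pics/t2c.png',cv2.resize(a[145:215,270:370],None,fx=8,fy=8,interpolation=cv2.INTER_CUBIC))
b,g,r=[a[...,i].astype(int) for i in range(3)]
m=(b>r+50)&(b>g+25); m[:,:200]=0;m[:,400:]=0; v,u=np.nonzero(m); P=at_z('top',s,np.c_[u,v],.024)[:,:2]; c=P.mean(0)
V=np.linalg.svd(P-c)[2][0]; V*=np.sign(V[1]); print('handle',len(u),c,np.degrees(np.arctan2(V[1],V[0])),np.degrees(np.arctan2(*(c-[.601,.0107])[::-1])))
E
python3 arc.py 115,21.5 112,21.5 109,21.5 106,21.5 103,21.5 100,21.5 97,21.5 94,21.5
```

```text
[0.49882856 0.15502681 0.02166157] [-1.04573344 -2.73245827 -0.01806628]
9.65 [0.50059926 0.15629789 0.02182395] [-0.15665351 -0.77994945 -0.30679488]
115,21.5 [-0.8  0.  -0. ] 2.8
112,21.5 [-1.7  0.1 -0. ] 5.8
109,21.5 [-2.6  0.1 -0. ] 8.8
106,21.5 [-3.6  0.  -0. ] 11.8
103,21.5 [-4.5 -0.1 -0. ] 14.8
100,21.5 [-5.4 -0.2 -0. ] 17.8
97,21.5 [-6.3 -0.4 -0. ] 20.8
94,21.5 [-7.2 -0.7 -0. ] 23.8Traceback (most recent call last):
  File "<stdin>", line 6, in <module>
  File "h.py", line 19, in at_z
    o,q,R=rays(n,s,uv); w=q@R.T; return o+w*((z-o[2])/w[:,2])[:,None]
          ~~~~^^^^^^^^
  File "h.py", line 16, in rays
    q=cv2.undistortPoints(np.array(uv,float).reshape(-1,1,2),K,D).reshape(-1,2)
      ~~~~~~~~~~~~~~~~~~~^^^^^^^^^^^^^^^^^^^^^^^^^^^^^^^^^^^^^^^^
cv2.error: OpenCV(4.12.0) /io/opencv/modules/calib3d/src/undistort.dispatch.cpp:347: error: (-215:Assertion failed) CV_IS_MAT(_src) && CV_IS_MAT(_dst) && (_src->rows == 1 || _src->cols == 1) && (_dst->rows == 1 || _dst->cols == 1) && _src->cols + _src->rows - 1 == _dst->rows + _dst->cols - 1 && (CV_MAT_TYPE(_src->type) == CV_32FC2 || CV_MAT_TYPE(_src->type) == CV_64FC2) && (CV_MAT_TYPE(_dst->type) == CV_32FC2 || CV_MAT_TYPE(_dst->type) == CV_64FC2) in function 'cvUndistortPointsInternal'
```

View pics/t2c.png

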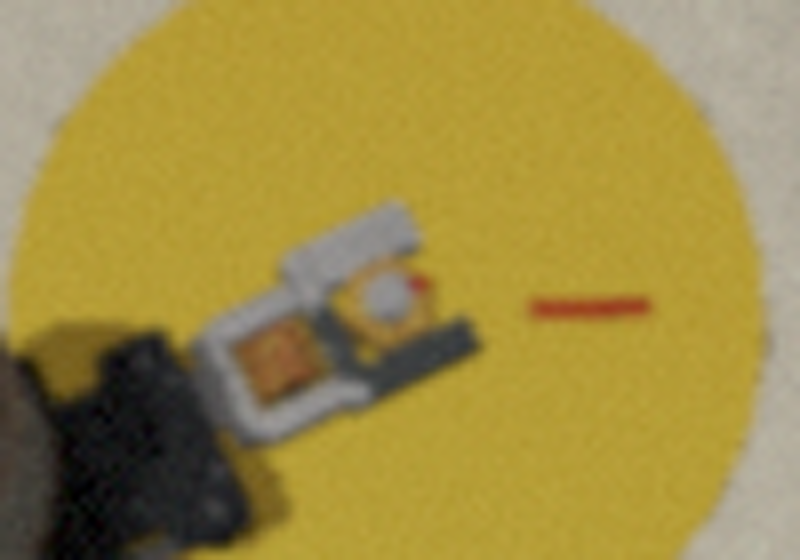

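The wrench and the nut line have turned together about 20°, with the line at (418,285) and the mark at (590,308). I'll continue the arc.

Request:
{"op": "arm_command", "data": {"rows": [{"fingers": 0, "travel": [-0.8, 0, 0], "roll": 3}, {"fingers": 0, "travel": [-1.7, 0.1, 0], "roll": 6}, {"fingers": 0, "travel": [-2.6, 0.1, 0], "roll": 9}, {"fingers": 0, "travel": [-3.6, 0, 0], "roll": 12}, {"fingers": 0, "travel": [-4.5, -0.1, 0], "roll": 15}, {"fingers": 0, "travel": [-5.4, -0.2, 0], "roll": 18}, {"fingers": 0, "travel": [-6.0, -0.3, 0], "roll": 20}, {"fingers": 0, "travel": [-6.6, -0.5, 0], "roll": 22}, {"fingers": 0, "travel": [-6.6, -0.5, 0], "roll": 22}]}}

```text
time_s: 10.55
tcp_pos: [0.5608, 0.1825, 0.0218]
ee_rot: [[-0.994, -0.105, 0.001], [-0.105, 0.994, 0.001], [-0.001, 0.001, -1.0]]
wrist_force: [-0.4, -0.4, 0.6]
gripper_width: 0.008
```

```bash
python3 - <<'E'
from h import *
s,p,d=snap('top','t3.png'); print(s['tcp_pos'],s['wrist_force'])
a=cv2.imread('pics/t3.png')
cv2.imwrite('pics/t3c.png',cv2.resize(a[145:215,280:360],None,fx=8,fy=8,interpolation=cv2.INTER_CUBIC))
E
python3 arc.py 95,21.5 93,21.5 91,21.5 89,21.5
```

```text
[0.56075437 0.18249002 0.02175652] [-0.37375896 -0.36539205  0.58526496]
10.6 [0.56067377 0.18236737 0.02188644] [ 1.17437605  0.60749852 -0.33673461]
95,21.5 [-0.4  0.  -0. ] 1.1
93,21.5 [-1.   0.1 -0. ] 3.1
91,21.5 [-1.6  0.1 -0. ] 5.1
89,21.5 [-2.2  0.1 -0. ] 7.1
```

View pics/t3c.png

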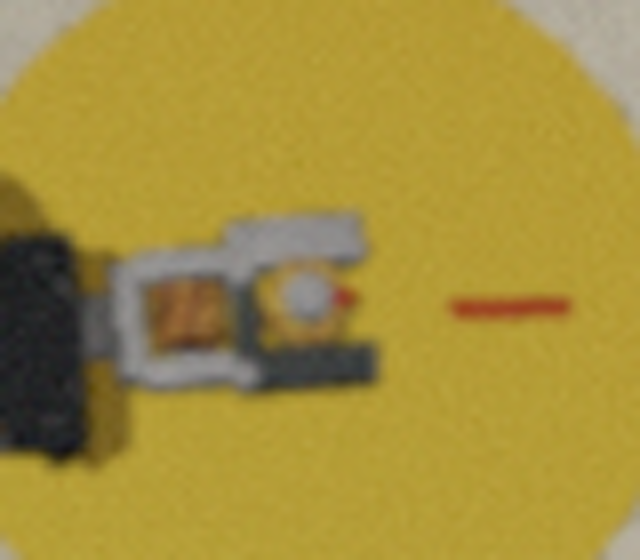

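The line (345,297) is nearly level with the mark (510,307), short by about 4–6°. A small last push, then retreat and look.

Request:
{"op": "arm_command", "data": {"rows": [{"fingers": 0, "travel": [-0.5, 0, 0], "roll": 1}, {"fingers": 0, "travel": [-1.0, 0.1, 0], "roll": 3}, {"fingers": 0, "travel": [-1.5, 0.1, 0], "roll": 5}, {"fingers": 0, "travel": [-1.5, 0.1, 0], "roll": 5}, {"fingers": 0, "travel": [-1.5, 0.1, 0], "roll": 5}, {"fingers": 0, "travel": [0.5, 0.1, 0], "roll": 5}, {"fingers": 0, "travel": [2, 0.1, -3], "roll": 5}, {"fingers": 0, "travel": [2, 0.1, -8], "roll": 5}, {"fingers": 0, "travel": [2, 0.1, -13], "roll": 5}, {"fingers": 0, "travel": [2, -3, -17], "roll": 5}]}}

```text
time_s: 11.6
tcp_pos: [0.5445, 0.1523, 0.1951]
ee_rot: [[-1.0, -0.022, 0.006], [-0.022, 1.0, 0.002], [-0.006, 0.002, -1.0]]
wrist_force: [0.8, 1.6, -0.1]
gripper_width: 0.005
```

Request:
{"op": "arm_command", "data": {"rows": [{"fingers": 0, "travel": [4, -6, 0], "roll": 0}, {"fingers": 0, "travel": [4, -6, 0], "roll": 0}, {"fingers": 0, "travel": [4, -6, 0], "roll": 0}, {"fingers": 0, "travel": [4, -6, 0], "roll": 0}, {"fingers": 0, "travel": [4, -6, 0], "roll": 0}]}}

```text
time_s: 12.1
tcp_pos: [0.505, 0.0902, 0.1914]
ee_rot: [[-1.0, -0.018, 0.001], [-0.018, 1.0, 0.0], [-0.001, 0.0, -1.0]]
wrist_force: [1.0, -0.5, -0.5]
gripper_width: 0.003
```

Run:
```python
from h import *
np.set_printoptions(precision=4,suppress=True)
s,p,d=snap('wrist','w4.png'); np.savez('w4.npz',p=s['tcp_pos'],R=s['ee_rot'],d=d); print(s['time_s'],s['tcp_pos'],s['wrist_force'])
a=cv2.imread('pics/w4.png')
K,D,o,R=cam('wrist',s); q=R.T@(np.array([.601,.0107,.03])-o); u,_=cv2.projectPoints(q.reshape(1,1,3),np.zeros(3),np.zeros(3),K,D); print(u)
cv2.imwrite('pics/w4c.png',a)
```

```text
12.1 [0.505  0.0902 0.1914] [ 0.9705 -0.521  -0.5473]
[[[252.9903 261.3448]]]
```

View pics/w4c.png

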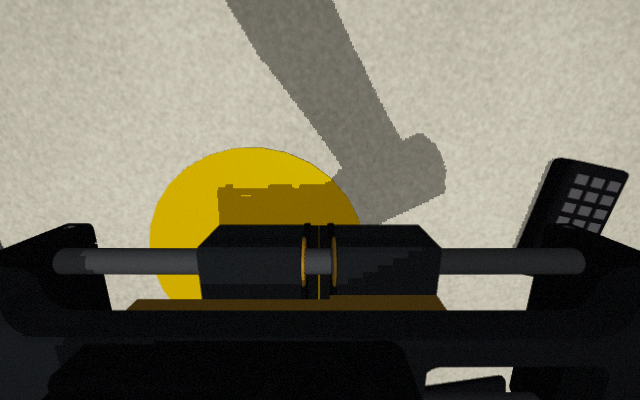

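The gripper hides the wrench (nut expected at (253,261)). I'll shift the tool so it comes into view.

Request:
{"op": "arm_command", "data": {"rows": [{"fingers": 0, "travel": [-5, 0, 0], "roll": 0}, {"fingers": 0, "travel": [-10, 0, 0], "roll": 0}, {"fingers": 0, "travel": [-11, 0, -1], "roll": 0}, {"fingers": 0, "travel": [-11, 0, -1], "roll": 0}, {"fingers": 0, "travel": [-11, 0, -1], "roll": 0}]}}

```text
time_s: 12.65
tcp_pos: [0.6139, 0.092, 0.2003]
ee_rot: [[-1.0, -0.018, -0.002], [-0.018, 1.0, -0.0], [0.002, -0.0, -1.0]]
wrist_force: [-1.1, 0.1, -0.8]
gripper_width: 0.008
```

Run:
```python
from h import *
np.set_printoptions(precision=4,suppress=True)
s,p,d=snap('wrist','w5.png'); np.savez('w5.npz',p=s['tcp_pos'],R=s['ee_rot'],d=d); print(s['time_s'],s['tcp_pos'])
a=cv2.imread('pics/w5.png')
K,D,o,R=cam('wrist',s); q=R.T@(np.array([.601,.0107,.03])-o); u,_=cv2.projectPoints(q.reshape(1,1,3),np.zeros(3),np.zeros(3),K,D); u,v=map(int,u.ravel()); x0,y0=max(u-110,0),max(v-65,0); print(x0,y0)
cv2.imwrite('pics/w5c.png',cv2.resize(a[y0:y0+130,x0:x0+200],None,fx=4,fy=4,interpolation=cv2.INTER_CUBIC))
b,g,r=[a[...,i].astype(int) for i in range(3)]
m=(b>r+50)&(b>g+25); m[230:]=0; v,u=np.nonzero(m); P=at_z('wrist',s,np.c_[u,v],.023)[:,:2]; c=P.mean(0)
V=np.linalg.svd(P-c)[2][0]; V*=np.sign(V[1]); print('handle',c,np.degrees(np.arctan2(V[1],V[0])))
```

```text
12.65 [0.6139 0.092  0.2003]
139 108
handle [0.5977 0.1886] 91.5806489132472
```

View pics/w5c.png

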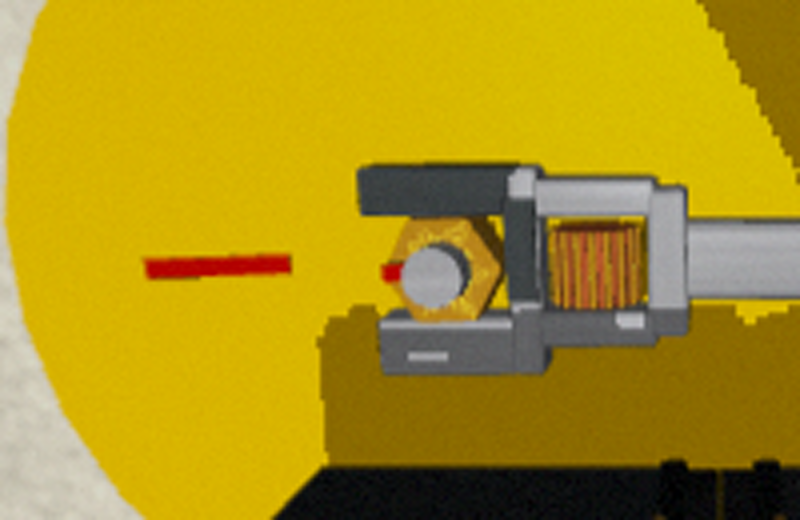

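The line (391,272) points at the mark (218,266) to within a few degrees, and the jaws still hug the nut. Numeric check:

Run:
```python
from h import *
np.set_printoptions(precision=4,suppress=True)
ang=lambda v:np.degrees(np.arctan2(v[1],v[0]))
c=lambda l,x0,y0:[(x0+x/4,y0+y/4) for x,y in l]
for nm,x0,y0,hexv,w,mk in [('w5',139,108,[(415,219),(478,218),(502,268),(475,320),(415,320)],[(383,215),(500,214),(385,316),(510,314)],(218,266)),
                        ('w3',204,124,[(275,220),(335,220),(378,275),(340,337),(275,337)],[(250,216),(350,216),(250,316),(350,316)],None)]:
    z=np.load(nm+'.npz'); s=dict(tcp_pos=z['p'],ee_rot=z['R']); a=cv2.imread(f'pics/{nm}.png').astype(int)
    b,g,r=[a[...,i] for i in range(3)]
    v,u=np.nonzero((r>90)&(g<40)); k=(u>x0+ (90 if nm=='w5' else 55))&(u<x0+(110 if nm=='w5' else 72))&(v>y0+60)&(v<y0+78); u,v=u[k],v[k]
    P=at_z('wrist',s,np.c_[u,v],.032)[:,:2]; tip=P.mean(0)
    stud=at_z('wrist',s,c([(432,277) if nm=='w5' else (300,291)],x0,y0),.044)[0,:2]
    H=at_z('wrist',s,c(hexv,x0,y0),.032)[:,:2]; C=(H[0]+H[3])/2
    print(nm,len(u),'hexc',C,'stud',stud,'line(hexc)',ang(tip-C),'line(stud)',ang(tip-stud))
    W=at_z('wrist',s,c(w,x0,y0),.028)[:,:2]; print(' jaw edge dirs',ang(W[0]-W[1]),ang(W[2]-W[3]),'gap mm',1000*np.linalg.norm(np.cross(W[3]-W[2],W[0]-W[2]))/np.linalg.norm(W[3]-W[2]))
    if mk: m=at_z('wrist',s,c([mk],x0,y0),.010)[0,:2]; print(' mark',ang(m-stud),ang(m-C))
    print(' flat dir',ang(H[0]-H[1]),ang(H[4]-H[3]))
s=sense(); print(s['time_s'],s['wrist_force'])
```

```text
w5 15 hexc [0.6035 0.0122] stud [0.6033 0.0113] line(hexc) -88.61667573540836 line(stud) -87.76612889485638
 jaw edge dirs -88.47345258046902 -88.01250841941703 gap mm 29.9225203058228
 mark -86.722955862172 -86.9139185020019
 flat dir -88.05267699508705 -88.94883578285993
w3 32 hexc [0.6027 0.0114] stud [0.6029 0.0111] line(hexc) -39.66055820872297 line(stud) -39.29468380617832
 jaw edge dirs -39.99849887347888 -39.99352890227629 gap mm 26.387198001117206
 flat dir -39.99808397458243 -39.992646890048206
12.7 [ 0.0814 -0.5772 -1.4819]<stdin>:14: DeprecationWarning: Arrays of 2-dimensional vectors are deprecated. Use arrays of 3-dimensional vectors instead. (deprecated in NumPy 2.0)
```

```bash
python3 -c "
from station import *
print(finish_job(), sense()['time_s'])"
```

```text
the job is handed in; nothing more can be done
the job is handed in; nothing more can be done
```

The nut is turned to the mark and the wrench is left lying around it. I handed the job in at about 12.7 s of the 54 s limit; no verdict was reported.

**What I did:** I stroked the worm towards the nut twice with shut fingers, then pushed the blue handle clockwise along an arc about the nut. I then backed the arm off and up, clear of everything.

**Last checks:**
- **Nut line:** it points at about -88°, and the red mark lies at -86.8°, so it is within 2° of the 12° allowed. The nut turned roughly 47°.
- **Jaws:** the opening before the nut moved was about 31 mm from the depth profile, a jaw travel of about 0.007 m. After the turn it was about 30 mm from the picture edges.
- **Wrench:** the nut sits between both jaws, and the wrench looked flat in the last wrist picture. I did not measure its tilt or the distance from its origin to the nut's axis.
- **Forces:** contact forces stayed below about 8 N at the readings I took.

**What disagreed:**
- **Jaw opening:** the edge measurement before the turn gave 26 mm, which I discounted because it used the wrong edge of the fixed jaw. The depth profile gave 31 mm.
- **Disc height:** depth showed the sprung disc 2 to 3.5 mm lower after the strokes, and I did not find out why.

I saw no contact with the terminal, carton or spanner, but did not measure their positions again.

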